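# Unstack the solder spools onto their stands

### The arm

A 6-joint arm with a two-finger parallel gripper is mounted at the origin on the work surface. World frame = base frame: x ahead of the robot, y to its left, z up, the work surface at z = 0. Lengths are in m, angles in rad, forces in N, time in s.
With the tool pointing down it reaches from about 0.25 to 0.775 m from the base axis. Payload 4 kg.
Tool frame: the origin (TCP) lies between the finger pads; the fingertips stand 25 mm ahead of it and the grasp point (between the pads) lies 6 mm ahead of it (robot.tip_reach is the distance from the TCP to the fingertips, in m); z points along the fingers, y is the line along which they close (so a half turn about z gives the same grasp; the last joint's range is limited). The gripper opens to 94 mm and grips with 3 to 60 N. Pads are 16 mm wide; open, the fingers measure 119 mm over their backs; the gripper's body (75 mm by 177 mm) begins 78 mm behind the grasp point.
Start: joints at [-1.359, 0.087, 1.371, -0, 1.684, -0.103], TCP at [0.17, -0.523, 0.231] pointing down, gripper open.
Joint ranges: [-3.1, 3.1], [-0.76, 2.03], [0.27, 2.55], [-1.08, 4.22], [0.17, 2.65], [-2.57, 2.57]. Speed limits (rad/s): [2.79, 2.79, 3.14, 3.14, 3.14, 3.14].

### API

Orientations are given as [roll, pitch, yaw] about the fixed x, y, z axes, in that order (R = Rz(yaw) Ry(pitch) Rx(roll)).
In Python, from bench import sensors, snapshot, camera_info, ticket, robot gives the robot as it stands.
- The arm moves only by the tool arm_command, never from a script. Its argument "plan" is a list of rows, each an object with "grip": the closure, from -1 (fully open) to 1 (shut); "slide": the shift along the tool's x, y, z normalised to -1 to 1, where 1 is 500 mm, a list of three; "spin": the turn about the tool's z normalised to -1 to 1, where 1 is 5 degrees. A call has 1 to 10 rows; each row shifts and turns the commanded pose from where the row before left it, along the tool's axes as they then stand; what a row does not reach is not made up. A row lasts 1/8 s, in which the tool goes at most 62.5 mm and 10.7 degrees, less where a joint would pass 70% of its speed; a pose out of reach is approached as far as the arm can. A call with a number of a shift or a turn outside -1 to 1 is refused whole. A call with a gripper value outside its range is refused whole. The fingers move at their own pace and stop on an object; the grip force is fixed at half the most. Time passes only in rows, so rows that do not move let the fingers close. It gives the time, the measured TCP pose, the force, the opening and the grip force at its end, in the units of the state.
- sensors.get_obs(): the state, without advancing time (a new reading comes with each control period).
- snapshot(name): name is "scene" or "top"; returns the picture (480x640x3 uint8, red, green, blue); there is no depth.
- camera_info(name): a dict with "fx", "fy", "cx", "cy" (pixels), "position" and "rotation" of the camera in the world. Camera axes: x right, y up, looking along -z (the intrinsics and any distortion apply to the point x, -y, -z); pixel columns grow to the right and rows downward; lengths in m; the calibration is good to about 2 mm. A picture is of the moment at which its call begins. camera_info takes no time and is no camera call.
- ticket.close_job(): hands the job in; it is judged then, once.
The state is a dict: "time": time; "joint_positions": joint angles; "qvel": joint speeds; "joint_torque": joint torques, N m; "tool_pos": TCP position; "ee_rot": TCP orientation; "wrist_force": force on the tool from outside, world axes, zero at the start; "wrist_torque": the same for the moment, N m; "width": finger opening in m; "finger_force": force on a finger pad.
Only numpy, scipy, OpenCV 4.12 (cv2) and the standard library are available. Lean on these libraries where they do the work, as an engineer would, in place of code of your own. Each camera call takes 0.05 s, during which the arm holds its last target. There are 200 camera calls.

### The job

The four solder spools have been left in two piles, a small one on top of each large one. Take the piles apart and seat every spool upright on the stand of its own colour, its hole over the post and flat down on the disc. Keep the spools upright, set them down rather than drop them, leave the flux bottle and the tip-cleaner tin where they are, and let go of everything at the end.

Things in the scene. Friction and masses are not known exactly. Their poses are not given: they have to be found in the camera images.
- spool_red_center (a point): Large loose solder spool with red end flanges and silver wire between: an upright round body 60 mm in diameter and 50 mm high, about 500 g, with a 26 mm hole right through along its vertical axis. Point: its centre, half-way up (25 mm above its underside); z is the spool's axis. At the start it stands upright on the table with a small spool standing on it.
- spool_blue_center (a point): Large loose solder spool with blue end flanges and silver wire between: an upright round body 60 mm in diameter and 50 mm high, about 500 g, with a 26 mm hole right through along its vertical axis. Point: its centre, half-way up (25 mm above its underside); z is the spool's axis. At the start it stands upright on the table with a small spool standing on it.
- spool_yellow_center (a point): Small loose solder spool with yellow end flanges and silver wire between: an upright round body 44 mm in diameter and 46 mm high, about 200 g, with a 26 mm hole right through along its vertical axis. Point: its centre, half-way up (23 mm above its underside); z is the spool's axis. At the start it stands upright on top of one of the two large spools (either one).
- spool_green_center (a point): Small loose solder spool with green end flanges and silver wire between: an upright round body 44 mm in diameter and 46 mm high, about 200 g, with a 26 mm hole right through along its vertical axis. Point: its centre, half-way up (23 mm above its underside); z is the spool's axis. At the start it stands upright on top of one of the two large spools (either one).
- stand_red_top (a point): Fixed stand for the large red spool: a flat red disc, 74 mm in diameter and 8 mm thick, lying on the table, with an upright 8 mm steel post in its middle that rises 16 mm above the disc. Point: centre of the disc's upper face (the foot of the post), 8 mm above the table; z up. A seated spool stands flat on the disc with the post in its hole.
- stand_blue_top (a point): Fixed stand for the large blue spool: a flat blue disc, 74 mm in diameter and 8 mm thick, lying on the table, with an upright 8 mm steel post in its middle that rises 16 mm above the disc. Point: centre of the disc's upper face (the foot of the post), 8 mm above the table; z up. A seated spool stands flat on the disc with the post in its hole.
- stand_yellow_top (a point): Fixed stand for the small yellow spool: a flat yellow disc, 56 mm in diameter and 8 mm thick, lying on the table, with an upright 8 mm steel post in its middle that rises 16 mm above the disc. Point: centre of the disc's upper face (the foot of the post), 8 mm above the table; z up. A seated spool stands flat on the disc with the post in its hole.
- stand_green_top (a point): Fixed stand for the small green spool: a flat green disc, 56 mm in diameter and 8 mm thick, lying on the table, with an upright 8 mm steel post in its middle that rises 16 mm above the disc. Point: centre of the disc's upper face (the foot of the post), 8 mm above the table; z up. A seated spool stands flat on the disc with the post in its hole.
- flux_bottle_center (a point): Bystander, loose: amber flux bottle with black cap, 44 mm in diameter, 95 mm high, upright. Point: its centre, 47.5 mm above the table. Leave it alone.
- tip_tin_center (a point): Bystander, loose: black round tip-cleaner tin with brass wool on top, 60 mm in diameter, 44 mm high. Point: its centre, 17.5 mm above the table. Leave it alone. (There is also a fixed circuit-board holder beyond the stands, 55 mm high, whose near edge is 0.74 m ahead of the robot.)
Mind the look-alikes: they are no part of the job. What is shaped like the part that bears spool_blue_center but orange is not meant.

How it is judged:
By the outcome, as a careful person would: the job done as asked, in the order asked, and still so for the second after the job is handed in, with the robot touching nothing.
It also fails if it takes over 104 s, if anything falls off the work surface, if the arm or the gripper's body presses on something with over 40 N, if the wrist force passes 120 N, or if a joint passes its speed limit or range.

## Working session

There is one attempt and no reset: what is moved stays moved. The work goes in short steps, Python scripts to look and compute and a tool call to move; the robot and the scene stay as the last step left them, time stands still between calls to the robot, and variables do not carry over. Pictures are saved under pics/ and viewed, at most 14 in all, crops included, and the job is handed in when it is done.

Besides the shell and the picture viewer there is one more tool, called as name([rows], argument=value, ...), one row to a line, values as JSON. arm_command: Moves the arm, as the interface text tells. Scaled input: -1 to 1 covers 500 mm each way for a shift and 5 degrees each way for a turn. Its arguments: {"type":"object","properties":{"plan":{"type":"array","items":{"type":"object","properties":{"grip":{"type":"number"},"slide":{"type":"array","items":{"type":"number"}},"spin":{"type":"number"}}}}},"required":["plan"]}

```bash
mkdir -p pics; ls; python3 - <<'E'
from bench import sensors,snapshot,camera_info
import cv2
print(sensors.get_obs())
for n in("scene","top"):
    print(n,camera_info(n))
    cv2.imwrite(f"pics/{n}0.png",snapshot(n)[:,:,::-1])
E
```

```text
pics
{'time': 0.0, 'joint_positions': array([-1.35909211e+00,  8.79618807e-02,  1.37223335e+00, -9.87786178e-06,
        1.68358154e+00, -1.03075134e-01]), 'qvel': array([-2.20501440e-04, -2.21654445e-04,  5.86133641e-05,  1.14652696e-03,
        1.00865903e-03,  1.99701124e-04]), 'joint_torque': array([-2.24876312e-04, -3.40183175e+01, -3.02423501e+01,  7.18155317e-02,
        3.31358111e-02, -1.88623230e-04]), 'tool_pos': array([ 0.170187  , -0.52249817,  0.22931095]), 'ee_rot': array([-3.13941911e+00, -2.14965167e-04,  3.14778014e-01]), 'wrist_force': array([0.62811439, 0.35672283, 0.02905988]), 'wrist_torque': array([ 0.00186512,  0.00923053, -0.04076444]), 'finger_force': 0.0, 'width': 0.09391346879404046}
scene {'fx': 535.5603530931103, 'fy': 535.5603530931103, 'cx': 317.59256615879644, 'cy': 242.47006554302982, 'position': array([1.07245845, 0.77319553, 0.68838019]), 'rotation': array([1.01191393, 0.01279475, 2.53227158])}
top {'fx': 444.71396165494747, 'fy': 444.71396165494747, 'cx': 328.5713241584716, 'cy': 241.34585435078242, 'position': array([ 0.38894105, -0.01188697,  1.05313971]), 'rotation': array([ 0.15238575,  0.00606342, -1.5866273 ])}
```

View pics/scene0.png

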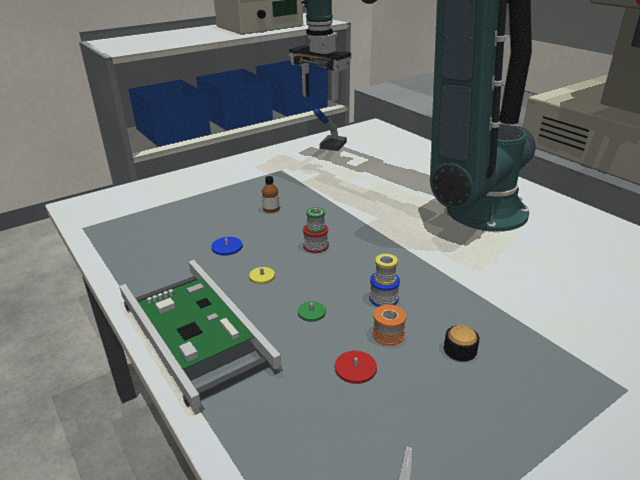

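View pics/top0.png

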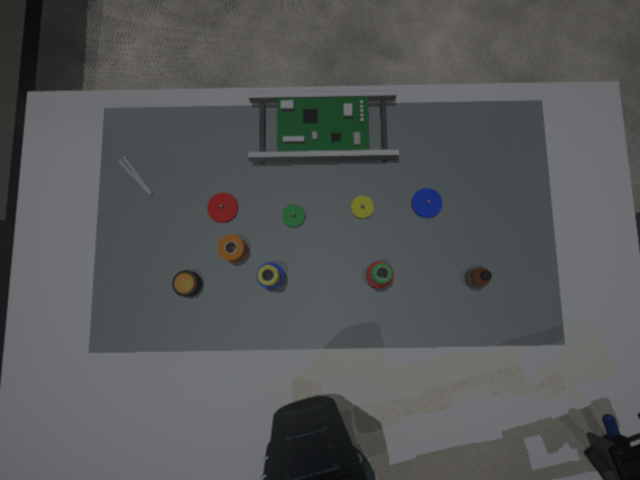

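Blue-spool candidates: the blue spool under the yellow one, scene (384,290) / top (270,276); the orange look-alike, scene (389,325) / top (232,248); and the blue stand disc, scene (227,245). By the description I choose the blue one under yellow. The bystanders are the bottle at top (480,277) and the tin at top (186,284). Next I check this in crops.

```bash
cat > h.py <<'E'
import numpy as np,cv2
from scipy.spatial.transform import Rotation as R
from bench import sensors,snapshot,camera_info
def ray(n,u,v):
    c=camera_info(n); d=np.array([(u-c["cx"])/c["fx"],-(v-c["cy"])/c["fy"],-1])
    return np.array(c["position"]),R.from_euler("xyz",c["rotation"]).apply(d)
def at(n,u,v,z):
    p,d=ray(n,u,v); return p+d*(z-p[2])/d[2]
def proj(n,P):
    c=camera_info(n); q=R.from_euler("xyz",c["rotation"]).inv().apply(np.array(P)-c["position"])
    return c["cx"]-c["fx"]*q[0]/q[2], c["cy"]+c["fy"]*q[1]/q[2]
def crop(src,dst,x,y,w,h,s,g=10):
    im=cv2.imread(src)[y:y+h,x:x+w]; im=cv2.resize(im,None,fx=s,fy=s,interpolation=cv2.INTER_CUBIC)
    im=cv2.convertScaleAbs(im,alpha=1.6)
    for k in range(-(-x//g)*g,x+w,g):
        cv2.line(im,((k-x)*s+s//2,0),((k-x)*s+s//2,5),(255,255,255),1); cv2.putText(im,str(k),((k-x)*s-8,16),0,.35,(255,255,255),1)
    for k in range(-(-y//g)*g,y+h,g):
        cv2.line(im,(0,(k-y)*s+s//2),(5,(k-y)*s+s//2),(255,255,255),1); cv2.putText(im,str(k),(6,(k-y)*s+s//2+4),0,.35,(255,255,255),1)
    cv2.imwrite(dst,im)
E
python3 - <<'E'
from h import *
crop("pics/top0.png","pics/c1.png",160,185,155,120,5)
crop("pics/top0.png","pics/c2.png",340,185,155,120,5)
crop("pics/scene0.png","pics/c3.png",290,195,130,155,4)
E
```

```text
(no output)
```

View pics/c1.png

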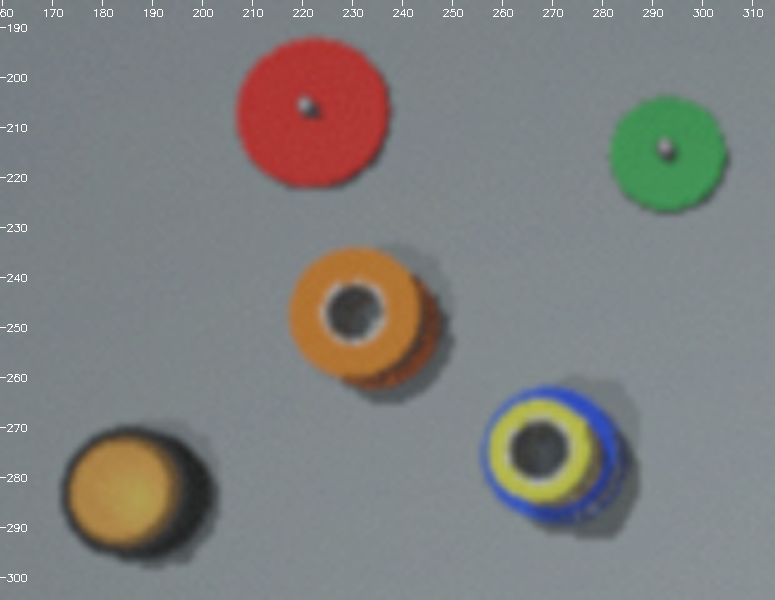

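View pics/c2.png

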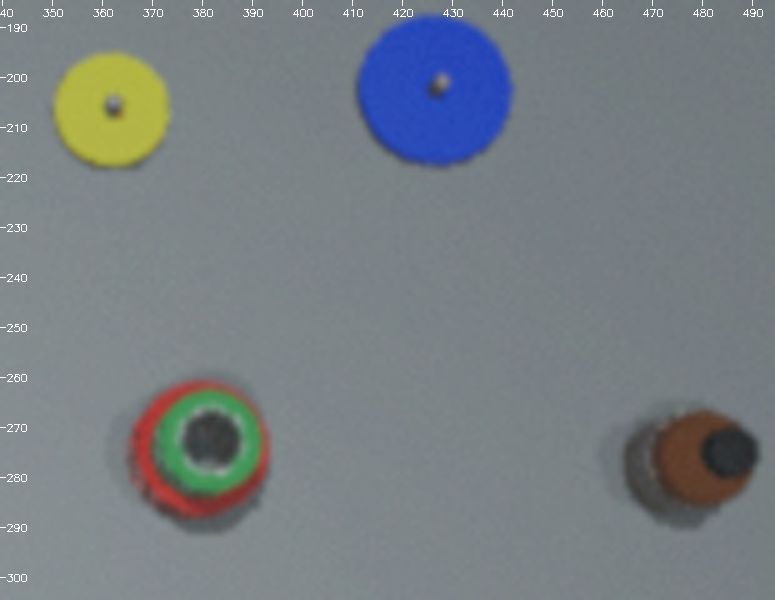

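View pics/c3.png

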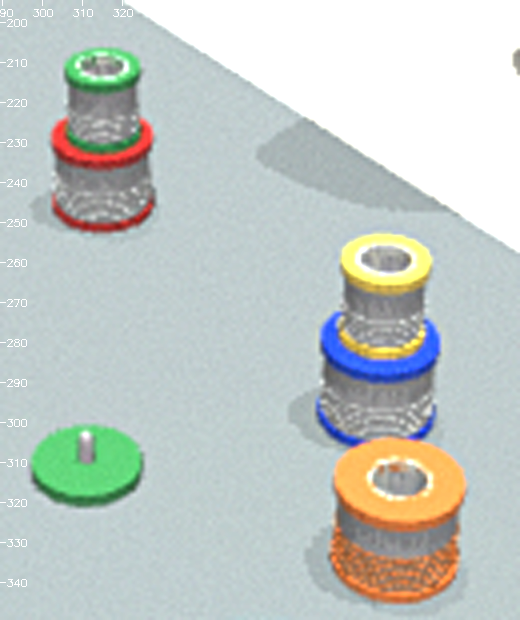

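Both crops show the yellow spool on the blue one (top ~(267.5,274.6)) and the green on the red (top ~(381,273)). The orange one, at (230.6,247.4), is the decoy. Stands in the top view: red (222,207), green (293,215), yellow (362,206.6), blue (426.6,202.6). Next I turn these into positions and cross-check them against the scene camera.

```bash
python3 - <<'E'
from h import *
np.set_printoptions(precision=4,suppress=True)
L=dict(st_red=(222.3,207.2,.008),st_green=(293.3,215.3,.008),st_yel=(362,206.6,.008),st_blue=(426.6,202.6,.008),
 yel=(267.5,274.6,.096),blue=(269.1,275.3,.05),green=(381.2,272.9,.096),red=(380.2,274,.05),orange=(230.6,247.4,.05),bottle=(485.6,275,.095),tin=(183.6,282.6,.044))
for k,(u,v,z) in L.items():
    P=at("top",u,v,z); print(k,P,np.hypot(*P[:2]).round(3),"scene px",np.array(proj("scene",P)))
# disc centres in scene by mask
hsv=cv2.cvtColor(cv2.imread("pics/scene0.png"),cv2.COLOR_BGR2HSV)
for k,(x,y) in dict(st_red=(356,367),st_green=(312,311),st_yel=(262,275),st_blue=(227,245)).items():
    h=hsv[y+3,x-10].astype(int); m=(abs(((hsv[...,0].astype(int)-h[0]+90)%180)-90)<8)&(hsv[...,1]>110)&(hsv[...,2]>60)
    n,lab,s,c=cv2.connectedComponentsWithStats(m.astype(np.uint8)); i=lab[y+3,x-10]
    print(k,"scene",c[i],s[i],at("scene",s[i][0]+s[i][2]/2-.5,s[i][1]+s[i][3]/2-.5,.004))
# small spool tops in scene: crop scale 4
for k,u,v,z in(("yel",290+385/4,195+262/4,.096),("green",290+102/4,195+69/4,.096)): print(k,at("scene",u,v,z))
E
```

```text
st_red [0.6371 0.2466 0.008 ] 0.683 scene px [354.3672 365.335 ]
st_green [0.6142 0.0756 0.008 ] 0.619 scene px [310.1902 309.9794]
st_yel [ 0.6327 -0.0898  0.008 ] 0.639 scene px [260.7955 274.1746]
st_blue [ 0.6399 -0.2455  0.008 ] 0.685 scene px [225.7537 244.5992]
yel [0.4657 0.1243 0.096 ] 0.482 scene px [385.2404 259.9588]
blue [0.4678 0.1272 0.05  ] 0.485 scene px [384.1898 279.8878]
green [ 0.4654 -0.1206  0.096 ] 0.481 scene px [314.9204 211.7795]
red [ 0.4666 -0.1235  0.05  ] 0.483 scene px [314.0917 228.6756]
orange [0.5329 0.2154 0.05  ] 0.575 scene px [388.8719 314.9255]
bottle [ 0.4573 -0.3448  0.095 ] 0.573 scene px [268.3942 177.6909]
tin [0.4549 0.322  0.044 ] 0.557 scene px [461.6772 332.3629]
st_red scene [355.2562 366.7011] [ 335  351   42   33 1054] [0.6354 0.2479 0.004 ]
st_green scene [311.2182 311.2649] [298 302  27  19 385] [0.612  0.0751 0.004 ]
st_yel scene [261.5956 275.3605] [249 267  26  17 319] [ 0.6305 -0.0913  0.004 ]
st_blue scene [226.3937 245.6131] [211 237  32  19 442] [ 0.6388 -0.2447  0.004 ]
yel [0.4654 0.1269 0.096 ]
green [ 0.4656 -0.118   0.096 ]
```

The two cameras agree within about 2–3 mm, and the post clearance is ±9 mm. I'll start with the green spool at (0.466,-0.120), with yaw 0 so the fingers close along y.

arm_command([
  {"grip": -1,"slide": [0,0,0],"spin": 0.9},
  {"grip": -1,"slide": [0,0,0],"spin": 0.9},
  {"grip": -1,"slide": [0,0,0],"spin": 0.9},
  {"grip": -1,"slide": [0,0,0],"spin": 0.9},
  {"grip": -1,"slide": [0.06,-0.08,0],"spin": 0},
  {"grip": -1,"slide": [0.06,-0.08,0],"spin": 0},
  {"grip": -1,"slide": [0.06,-0.08,0],"spin": 0},
  {"grip": -1,"slide": [0.06,-0.08,0],"spin": 0},
  {"grip": -1,"slide": [0.06,-0.08,0],"spin": 0},
  {"grip": -1,"slide": [0.06,-0.08,0],"spin": 0},
])

```text
time: 1.35
tool_pos: [0.3507, -0.2813, 0.23]
ee_rot: [-3.141, 0.0, 0.0]
wrist_force: [0.4, 0.5, -0.0]
width: 0.0941
finger_force: 0.0
```

arm_command([
  {"grip": -1,"slide": [0.058,-0.081,0],"spin": 0},
  {"grip": -1,"slide": [0.058,-0.081,0],"spin": 0},
  {"grip": -1,"slide": [0.058,-0.081,0],"spin": 0},
  {"grip": -1,"slide": [0.058,-0.081,0],"spin": 0},
  {"grip": -1,"slide": [0,0,0.08],"spin": 0},
  {"grip": -1,"slide": [0,0,0.08],"spin": 0},
  {"grip": -1,"slide": [0,0,0.08],"spin": 0},
  {"grip": -1,"slide": [0,0,0.05],"spin": 0},
  {"grip": -1,"slide": [0,0,0],"spin": 0},
])

```text
time: 2.48
tool_pos: [0.4639, -0.12, 0.0827]
ee_rot: [-3.139, 0.006, 0.001]
wrist_force: [-0.7, 0.3, 0.3]
width: 0.094
finger_force: 0.0
```

```bash
python3 - <<'E'
from h import *
print(sensors.get_obs()["tool_pos"])
cv2.imwrite("pics/s1.png",snapshot("scene")[:,:,::-1]); crop("pics/s1.png","pics/c4.png",250,150,150,120,5)
E
```

```text
[ 0.46392114 -0.11997796  0.08270053]
```

View pics/c4.png

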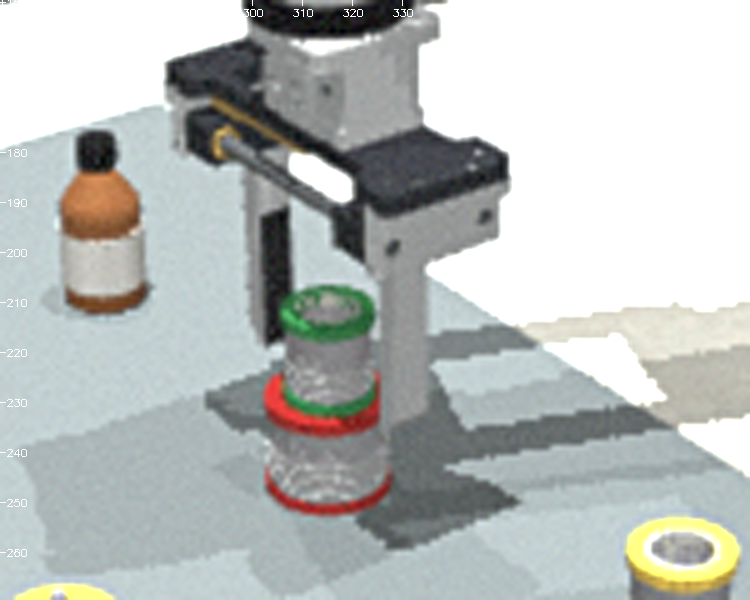

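The fingers straddle the green spool (around (315,215)), with the tips above the red flange. Closing now.

arm_command([
  {"grip": 1,"slide": [0,0,0],"spin": 0},
  {"grip": 1,"slide": [0,0,0],"spin": 0},
  {"grip": 1,"slide": [0,0,0],"spin": 0},
  {"grip": 1,"slide": [0,0,0],"spin": 0},
  {"grip": 1,"slide": [0,0,0],"spin": 0},
  {"grip": 1,"slide": [0,0,0],"spin": 0},
])

```text
time: 3.28
tool_pos: [0.4661, -0.1211, 0.0857]
ee_rot: [3.141, -0.0, 0.001]
wrist_force: [-0.2, -2.2, 1.3]
width: 0.0439
finger_force: 30.0
```

arm_command([
  {"grip": 1,"slide": [0,0,-0.06],"spin": 0},
  {"grip": 1,"slide": [0,0,-0.08],"spin": 0},
  {"grip": 1,"slide": [0,0,-0.06],"spin": 0},
  {"grip": 1,"slide": [0.049,-0.065,0],"spin": 0},
  {"grip": 1,"slide": [0.049,-0.065,0],"spin": 0},
  {"grip": 1,"slide": [0.049,-0.065,0],"spin": 0},
  {"grip": 1,"slide": [0.049,-0.065,0],"spin": 0},
  {"grip": 1,"slide": [0.049,-0.065,0],"spin": 0},
  {"grip": 1,"slide": [0.049,-0.065,0],"spin": 0},
  {"grip": 1,"slide": [0,0,0],"spin": 0},
])

```text
time: 4.53
tool_pos: [0.6133, 0.0766, 0.1836]
ee_rot: [-3.141, 0.003, 0.004]
wrist_force: [-0.3, -0.3, -2.4]
width: 0.0439
finger_force: 30.0
```

arm_command([
  {"grip": 1,"slide": [0,0,0.08],"spin": 0},
  {"grip": 1,"slide": [0,0,0.08],"spin": 0},
  {"grip": 1,"slide": [0,0,0.05],"spin": 0},
  {"grip": 1,"slide": [0,0,0],"spin": 0},
  {"grip": 1,"slide": [0,0,0],"spin": 0},
])

```text
time: 5.15
tool_pos: [0.6134, 0.0738, 0.0817]
ee_rot: [3.141, -0.002, 0.0]
wrist_force: [-0.3, 0.3, -0.6]
width: 0.0442
finger_force: 30.0
```

```bash
python3 - <<'E'
from h import *
o=sensors.get_obs();print(o["tool_pos"],o["wrist_force"])
cv2.imwrite("pics/s2.png",snapshot("scene")[:,:,::-1]); crop("pics/s2.png","pics/c5.png",240,205,150,120,5)
E
```

```text
[0.61337654 0.07376962 0.08172702] [-0.25758299  0.26319263 -0.56657254]
```

View pics/c5.png

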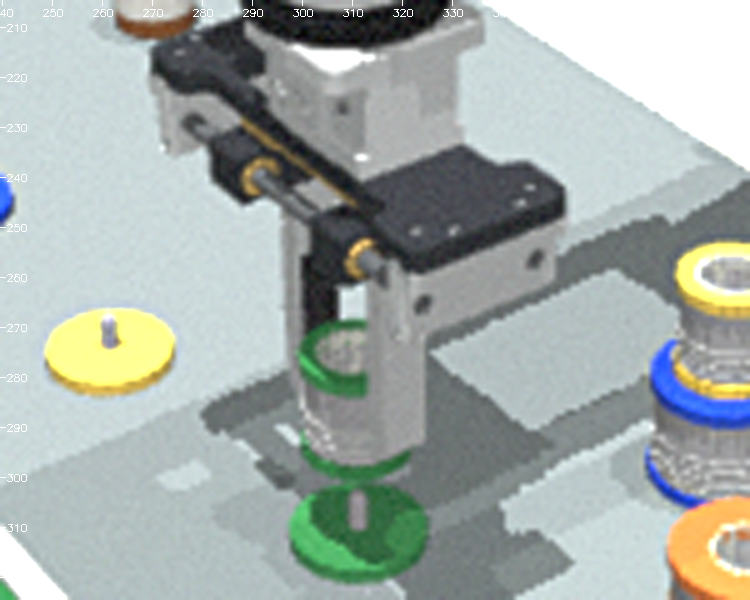

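The spool hangs straight over the post (bottom flange ~(311,294), post ~(311,302)). Lowering gently.

arm_command([
  {"grip": 1,"slide": [0,0,0.03],"spin": 0},
  {"grip": 1,"slide": [0,0,0.02],"spin": 0},
  {"grip": 1,"slide": [0,0,0.01],"spin": 0},
  {"grip": 1,"slide": [0,0,0.006],"spin": 0},
  {"grip": 1,"slide": [0,0,0.004],"spin": 0},
  {"grip": 1,"slide": [0,0,0.002],"spin": 0},
  {"grip": 1,"slide": [0,0,0],"spin": 0},
  {"grip": 1,"slide": [0,0,0],"spin": 0},
])

```text
time: 6.2
tool_pos: [0.6131, 0.0743, 0.0447]
ee_rot: [3.142, -0.001, 0.001]
wrist_force: [0.7, 0.8, -1.7]
width: 0.0438
finger_force: 30.0
```

arm_command([
  {"grip": 1,"slide": [0,0,0.002],"spin": 0},
  {"grip": 1,"slide": [0,0,0.002],"spin": 0},
  {"grip": 1,"slide": [0,0,0],"spin": 0},
])

```text
time: 6.58
tool_pos: [0.6132, 0.0743, 0.0437]
ee_rot: [3.141, -0.001, 0.001]
wrist_force: [-3.4, -0.2, 4.7]
width: 0.0436
finger_force: 30.0
```

Contact felt. I release, rise and go over the yellow spool.

arm_command([
  {"grip": -1,"slide": [0,0,0],"spin": 0},
  {"grip": -1,"slide": [0,0,0],"spin": 0},
  {"grip": -1,"slide": [0,0,0],"spin": 0},
  {"grip": -1,"slide": [0,0,0],"spin": 0},
  {"grip": -1,"slide": [0,0,0],"spin": 0},
  {"grip": -1,"slide": [0,0,-0.03],"spin": 0},
  {"grip": -1,"slide": [0,0,-0.08],"spin": 0},
  {"grip": -1,"slide": [0,0,-0.09],"spin": 0},
  {"grip": -1,"slide": [0,0,-0.09],"spin": 0},
  {"grip": -1,"slide": [0,0,0],"spin": 0},
])

```text
time: 7.82
tool_pos: [0.6157, 0.0744, 0.1946]
ee_rot: [-3.141, -0.012, 0.001]
wrist_force: [0.9, 0.8, -0.3]
width: 0.0937
finger_force: 0.0
```

arm_command([
  {"grip": -1,"slide": [-0.0735,-0.026,0],"spin": 0},
  {"grip": -1,"slide": [-0.0735,-0.026,0],"spin": 0},
  {"grip": -1,"slide": [-0.0735,-0.026,0],"spin": 0},
  {"grip": -1,"slide": [-0.0735,-0.026,0],"spin": 0},
  {"grip": -1,"slide": [0,0,0],"spin": 0},
  {"grip": -1,"slide": [0,0,0],"spin": 0},
])

```text
time: 8.57
tool_pos: [0.466, 0.126, 0.1871]
ee_rot: [3.141, -0.0, 0.001]
wrist_force: [-0.5, 0.3, -0.0]
width: 0.0942
finger_force: 0.0
```

```bash
python3 - <<'E'
from h import *
o=sensors.get_obs();print(o["tool_pos"],o["wrist_force"])
cv2.imwrite("pics/s3.png",snapshot("scene")[:,:,::-1]); crop("pics/s3.png","pics/c6.png",290,205,150,120,5)
E
```

```text
[0.4660428  0.1260421  0.18712594] [-0.45402618  0.27237394 -0.04809276]
```

View pics/c6.png

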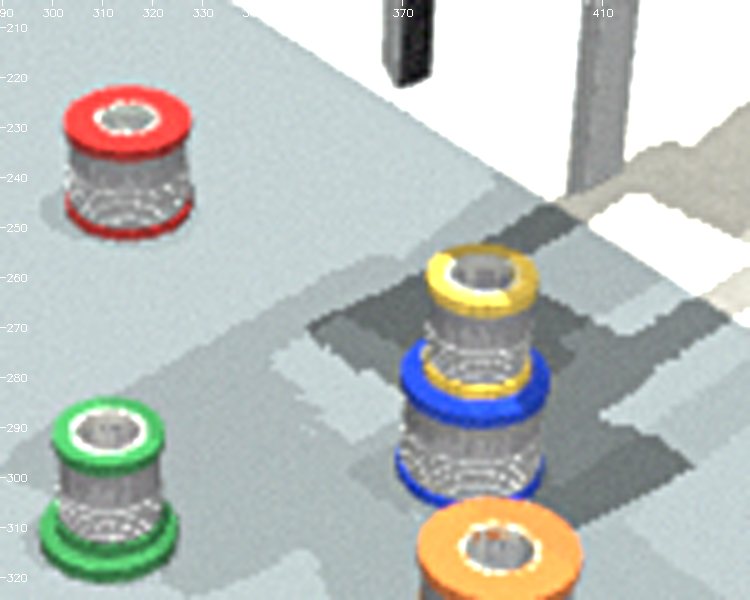

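The green spool sits flat on its stand (311,300), the red has not moved, and the gripper is above the yellow. Descending to grip yellow and lift it.

arm_command([
  {"grip": -1,"slide": [0,0,0.08],"spin": 0},
  {"grip": -1,"slide": [0,0,0.08],"spin": 0},
  {"grip": -1,"slide": [0,0,0.043],"spin": 0},
  {"grip": -1,"slide": [0,0,0],"spin": 0},
  {"grip": 1,"slide": [0,0,0],"spin": 0},
  {"grip": 1,"slide": [0,0,0],"spin": 0},
  {"grip": 1,"slide": [0,0,0],"spin": 0},
  {"grip": 1,"slide": [0,0,0],"spin": 0},
  {"grip": 1,"slide": [0,0,0],"spin": 0},
  {"grip": 1,"slide": [0,0,0],"spin": 0},
])

```text
time: 9.88
tool_pos: [0.466, 0.1258, 0.0863]
ee_rot: [3.141, -0.0, 0.001]
wrist_force: [-0.4, -1.7, 1.8]
width: 0.0438
finger_force: 30.0
```

arm_command([
  {"grip": 1,"slide": [0,0,-0.06],"spin": 0},
  {"grip": 1,"slide": [0,0,-0.08],"spin": 0},
  {"grip": 1,"slide": [0,0,-0.06],"spin": 0},
  {"grip": 1,"slide": [0.055,0.072,0],"spin": 0},
  {"grip": 1,"slide": [0.055,0.072,0],"spin": 0},
  {"grip": 1,"slide": [0.055,0.072,0],"spin": 0},
  {"grip": 1,"slide": [0.055,0.072,0],"spin": 0},
  {"grip": 1,"slide": [0.055,0.072,0],"spin": 0},
  {"grip": 1,"slide": [0.055,0.072,0],"spin": 0},
  {"grip": 1,"slide": [0,0,0],"spin": 0},
])

```text
time: 11.12
tool_pos: [0.6316, -0.0922, 0.1836]
ee_rot: [-3.141, 0.003, -0.003]
wrist_force: [-0.4, -0.3, -2.9]
width: 0.0438
finger_force: 30.0
```

arm_command([
  {"grip": 1,"slide": [0,0,0.08],"spin": 0},
  {"grip": 1,"slide": [0,0,0.08],"spin": 0},
  {"grip": 1,"slide": [0,0,0.05],"spin": 0},
  {"grip": 1,"slide": [0,0,0],"spin": 0},
  {"grip": 1,"slide": [0,0,0],"spin": 0},
])

```text
time: 11.75
tool_pos: [0.6315, -0.0892, 0.0823]
ee_rot: [3.141, -0.002, 0.001]
wrist_force: [-0.3, -0.2, -1.2]
width: 0.0441
finger_force: 30.0
```

```bash
python3 - <<'E'
from h import *
o=sensors.get_obs();print(o["tool_pos"],o["wrist_force"])
cv2.imwrite("pics/s4.png",snapshot("scene")[:,:,::-1]); crop("pics/s4.png","pics/c7.png",200,180,150,120,5)
E
```

```text
[ 0.63149984 -0.08918042  0.08226857] [-0.30010001 -0.1547583  -1.15627056]
```

View pics/c7.png

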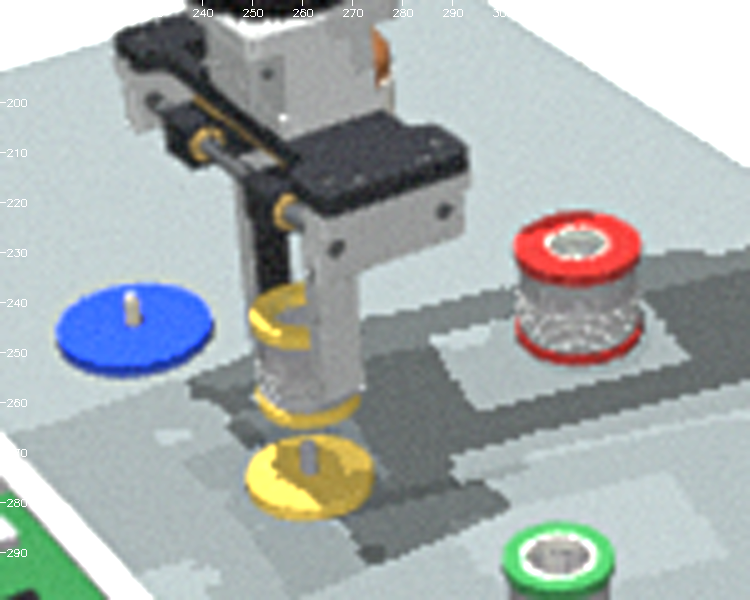

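Yellow is aligned over its post (~(261,270)). Lowering.

arm_command([
  {"grip": 1,"slide": [0,0.002,0.03],"spin": 0},
  {"grip": 1,"slide": [0,0,0.02],"spin": 0},
  {"grip": 1,"slide": [0,0,0.01],"spin": 0},
  {"grip": 1,"slide": [0,0,0.006],"spin": 0},
  {"grip": 1,"slide": [0,0,0.004],"spin": 0},
  {"grip": 1,"slide": [0,0,0.003],"spin": 0},
  {"grip": 1,"slide": [0,0,0.002],"spin": 0},
  {"grip": 1,"slide": [0,0,0],"spin": 0},
  {"grip": 1,"slide": [0,0,0],"spin": 0},
])

```text
time: 12.92
tool_pos: [0.6313, -0.0907, 0.0443]
ee_rot: [3.141, -0.001, 0.001]
wrist_force: [-0.7, 0.5, 2.6]
width: 0.0436
finger_force: 30.0
```

arm_command([
  {"grip": 1,"slide": [0,0,0.001],"spin": 0},
  {"grip": 1,"slide": [0,0,0],"spin": 0},
])

```text
time: 13.18
tool_pos: [0.6312, -0.0908, 0.0443]
ee_rot: [3.141, -0.001, 0.001]
wrist_force: [-3.0, 0.5, 5.3]
width: 0.0438
finger_force: 30.0
```

arm_command([
  {"grip": -1,"slide": [0,0,0],"spin": 0},
  {"grip": -1,"slide": [0,0,0],"spin": 0},
  {"grip": -1,"slide": [0,0,0],"spin": 0},
  {"grip": -1,"slide": [0,0,0],"spin": 0},
  {"grip": -1,"slide": [0,0,0],"spin": 0},
  {"grip": -1,"slide": [0,0,-0.03],"spin": 0},
  {"grip": -1,"slide": [0,0,-0.08],"spin": 0},
  {"grip": -1,"slide": [0,0,-0.09],"spin": 0},
  {"grip": -1,"slide": [0,0,-0.09],"spin": 0},
  {"grip": -1,"slide": [0,0,0],"spin": 0},
])

```text
time: 14.42
tool_pos: [0.6337, -0.0913, 0.1953]
ee_rot: [3.139, -0.012, 0.001]
wrist_force: [-0.1, 0.8, 0.7]
width: 0.094
finger_force: 0.0
```

```bash
python3 - <<'E'
from h import *
o=sensors.get_obs();print(o["tool_pos"],o["wrist_force"])
b=snapshot("scene")[:,:,::-1].copy(); cv2.imwrite("pics/s5.png",b)
hsv=cv2.cvtColor(b,cv2.COLOR_BGR2HSV).astype(int)
def fit(hue,box,z):   # top flange: fit circle r on z-plane via its outer mask hull upper part
    x,y,w,h=box; m=(abs((hsv[...,0]-hue+90)%180-90)<8)&(hsv[...,1]>110)
    M=np.zeros(m.shape,np.uint8); M[y:y+h,x:x+w]=m[y:y+h,x:x+w]
    n,l,s,c=cv2.connectedComponentsWithStats(M); i=1+s[1:,4].argmax(); print(s[i])
    return s[i]
for nm,hue,box in(("red",0,(295,215,40,23)),("blue",hsv[285,384,0],(360,260,50,29))):
    s=fit(hue,box,.05); print(nm,at("scene",s[0]+s[2]/2-.5,s[1]+9,.05), "edges y", s[1])
    for P in([.4666,-.1225,.05],[.4668,.127,.05]):
        e=[proj("scene",[P[0]+.03*np.cos(a),P[1]+.03*np.sin(a),.05]) for a in np.linspace(0,6.28,60)]
        print(" pred ell x",min(q[0] for q in e),max(q[0] for q in e),"ytop",min(q[1] for q in e))
crop("pics/s5.png","pics/c8.png",200,195,200,150,4)
E
```

```text
[ 0.63368863 -0.0912741   0.19532107] [-0.1232002   0.81072464  0.67396704]
[303 222  25  15 234]
red [ 0.47096992 -0.11346873  0.05      ] edges y 222
 pred ell x 301.55657268133035 327.1332718957534 ytop 222.4643606687697
 pred ell x 369.5808013964213 399.4769687356223 ytop 271.11353162184287
[370 271  30  18 351]
blue [0.46753421 0.12788465 0.05      ] edges y 271
 pred ell x 301.55657268133035 327.1332718957534 ytop 222.4643606687697
 pred ell x 369.5808013964213 399.4769687356223 ytop 271.11353162184287
```

View pics/c8.png

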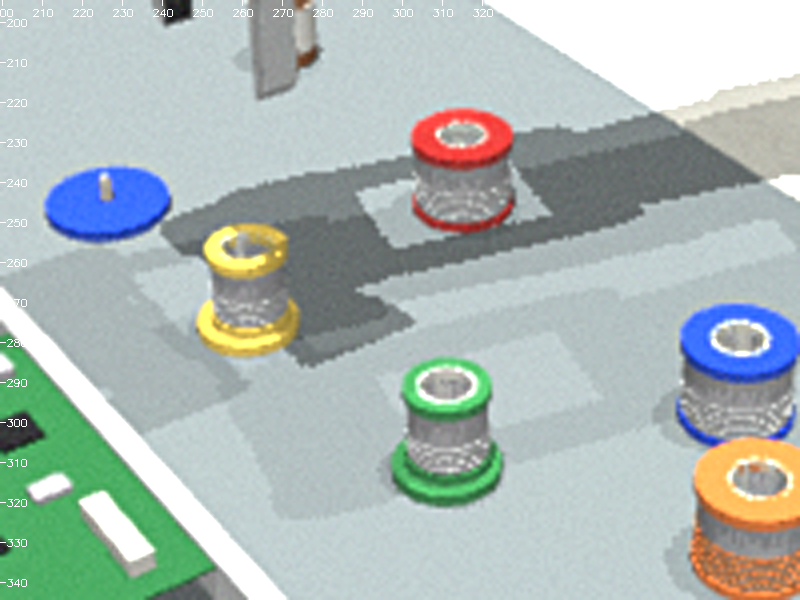

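Green and yellow are seated flat ((311,310), (262,275)). The reds and blues have not moved. Now I fetch the red large spool.

arm_command([
  {"grip": -1,"slide": [-0.082,0.015,0],"spin": 0},
  {"grip": -1,"slide": [-0.082,0.015,0],"spin": 0},
  {"grip": -1,"slide": [-0.082,0.015,0],"spin": 0},
  {"grip": -1,"slide": [-0.082,0.015,0],"spin": 0},
  {"grip": -1,"slide": [0,0,0],"spin": 0},
  {"grip": -1,"slide": [0,0,0.06],"spin": 0},
  {"grip": -1,"slide": [0,0,0.06],"spin": 0},
  {"grip": -1,"slide": [0,0,0],"spin": 0},
  {"grip": -1,"slide": [0,0,0],"spin": 0},
])

```text
time: 15.6
tool_pos: [0.4678, -0.1208, 0.1284]
ee_rot: [3.142, -0.0, 0.001]
wrist_force: [0.3, -0.7, 1.1]
width: 0.0935
finger_force: 0.0
```

arm_command([
  {"grip": -1,"slide": [-0.002,0,0.08],"spin": 0},
  {"grip": -1,"slide": [0,0,0.07],"spin": 0},
  {"grip": -1,"slide": [0,0,0.03],"spin": 0},
  {"grip": -1,"slide": [0,0,0],"spin": 0},
  {"grip": 1,"slide": [0,0,0],"spin": 0},
  {"grip": 1,"slide": [0,0,0],"spin": 0},
  {"grip": 1,"slide": [0,0,0],"spin": 0},
  {"grip": 1,"slide": [0,0,0],"spin": 0},
  {"grip": 1,"slide": [0,0,0],"spin": 0},
])

```text
time: 16.73
tool_pos: [0.4668, -0.1218, 0.0389]
ee_rot: [3.139, -0.002, 0.001]
wrist_force: [-0.5, -3.7, 3.4]
width: 0.0598
finger_force: 30.0
```

arm_command([
  {"grip": 1,"slide": [0,0,-0.04],"spin": 0},
  {"grip": 1,"slide": [0,0,-0.08],"spin": 0},
  {"grip": 1,"slide": [0,0,-0.08],"spin": 0},
  {"grip": 1,"slide": [0,0,-0.04],"spin": 0},
  {"grip": 1,"slide": [0,0,0],"spin": 0},
])

```text
time: 17.35
tool_pos: [0.4663, -0.1204, 0.1584]
ee_rot: [-3.141, -0.001, 0.001]
wrist_force: [-0.6, 0.1, -4.0]
width: 0.0596
finger_force: 30.0
```

arm_command([
  {"grip": 1,"slide": [0.034,-0.074,0],"spin": 0},
  {"grip": 1,"slide": [0.034,-0.074,0],"spin": 0},
  {"grip": 1,"slide": [0.034,-0.074,0],"spin": 0},
  {"grip": 1,"slide": [0.034,-0.074,0],"spin": 0},
  {"grip": 1,"slide": [0.034,-0.074,0],"spin": 0},
  {"grip": 1,"slide": [0.034,-0.074,0],"spin": 0},
  {"grip": 1,"slide": [0.034,-0.074,0],"spin": 0},
  {"grip": 1,"slide": [0.034,-0.074,0],"spin": 0},
  {"grip": 1,"slide": [0.034,-0.074,0],"spin": 0},
  {"grip": 1,"slide": [0.034,-0.074,0],"spin": 0},
])

```text
time: 18.6
tool_pos: [0.6346, 0.2504, 0.1538]
ee_rot: [3.14, 0.006, 0.001]
wrist_force: [1.4, -1.0, -2.9]
width: 0.06
finger_force: 30.0
```

arm_command([
  {"grip": 1,"slide": [0,0,0],"spin": 0},
  {"grip": 1,"slide": [0,0,0.06],"spin": 0},
  {"grip": 1,"slide": [0,0,0.06],"spin": 0},
  {"grip": 1,"slide": [0,0,0.02],"spin": 0},
  {"grip": 1,"slide": [0,0,0],"spin": 0},
  {"grip": 1,"slide": [0,0,0],"spin": 0},
])

```text
time: 19.35
tool_pos: [0.6366, 0.2493, 0.0895]
ee_rot: [-3.141, -0.002, 0.0]
wrist_force: [-0.6, -0.2, -4.3]
width: 0.0599
finger_force: 30.0
```

```bash
python3 - <<'E'
from h import *
o=sensors.get_obs();print(o["tool_pos"],o["wrist_force"])
cv2.imwrite("pics/s6.png",snapshot("scene")[:,:,::-1]); crop("pics/s6.png","pics/c9.png",280,270,150,120,5)
E
```

```text
[0.63659004 0.24927572 0.08948177] [-0.5854566  -0.21422477 -4.32025741]
```

View pics/c9.png

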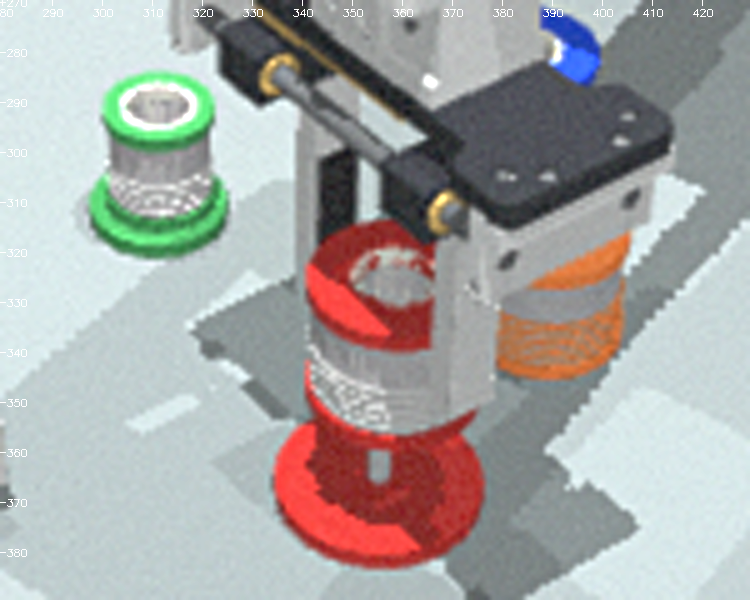

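The red spool is over its post at (355,362), about 2–3 mm too far in +y. I correct that while lowering.

arm_command([
  {"grip": 1,"slide": [0,0.005,0.02],"spin": 0},
  {"grip": 1,"slide": [0,0,0.02],"spin": 0},
  {"grip": 1,"slide": [0,0,0.02],"spin": 0},
  {"grip": 1,"slide": [0,0,0.01],"spin": 0},
  {"grip": 1,"slide": [0,0,0.006],"spin": 0},
  {"grip": 1,"slide": [0,0,0.004],"spin": 0},
  {"grip": 1,"slide": [0,0,0.003],"spin": 0},
  {"grip": 1,"slide": [0,0,0],"spin": 0},
  {"grip": 1,"slide": [0,0,0],"spin": 0},
])

```text
time: 20.52
tool_pos: [0.6361, 0.2469, 0.0471]
ee_rot: [-3.141, -0.001, 0.001]
wrist_force: [-1.2, 0.9, -1.1]
width: 0.0595
finger_force: 30.0
```

arm_command([
  {"grip": 1,"slide": [0,0,0.002],"spin": 0},
  {"grip": 1,"slide": [0,0,0],"spin": 0},
])

```text
time: 20.78
tool_pos: [0.6361, 0.2469, 0.047]
ee_rot: [-3.141, -0.001, 0.001]
wrist_force: [-3.3, -0.8, 4.4]
width: 0.0599
finger_force: 30.0
```

Contact. Release, rise and go over the blue spool.

arm_command([
  {"grip": -1,"slide": [0,0,0],"spin": 0},
  {"grip": -1,"slide": [0,0,0],"spin": 0},
  {"grip": -1,"slide": [0,0,0],"spin": 0},
  {"grip": -1,"slide": [0,0,0],"spin": 0},
  {"grip": -1,"slide": [0,0,0],"spin": 0},
  {"grip": -1,"slide": [0,0,-0.03],"spin": 0},
  {"grip": -1,"slide": [0,0,-0.09],"spin": 0},
  {"grip": -1,"slide": [0,0,-0.09],"spin": 0},
  {"grip": -1,"slide": [0,0,0],"spin": 0},
])

```text
time: 21.9
tool_pos: [0.6388, 0.2477, 0.1583]
ee_rot: [-3.138, -0.013, 0.001]
wrist_force: [-0.1, -0.4, 0.3]
width: 0.0938
finger_force: 0.0
```

arm_command([
  {"grip": -1,"slide": [-0.068,0.048,0],"spin": 0},
  {"grip": -1,"slide": [-0.068,0.048,0],"spin": 0},
  {"grip": -1,"slide": [-0.068,0.048,0],"spin": 0},
  {"grip": -1,"slide": [-0.068,0.048,0],"spin": 0},
  {"grip": -1,"slide": [-0.068,0.048,0],"spin": 0},
  {"grip": -1,"slide": [0,0,0],"spin": 0},
  {"grip": -1,"slide": [0,0,0.03],"spin": 0},
  {"grip": -1,"slide": [0,0,0],"spin": 0},
  {"grip": -1,"slide": [0,0,0],"spin": 0},
])

```text
time: 23.02
tool_pos: [0.4662, 0.1271, 0.1348]
ee_rot: [3.141, 0.001, 0.001]
wrist_force: [0.6, 0.7, 0.5]
width: 0.0939
finger_force: 0.0
```

arm_command([
  {"grip": -1,"slide": [0,0,0.08],"spin": 0},
  {"grip": -1,"slide": [0,0,0.08],"spin": 0},
  {"grip": -1,"slide": [0,0,0.032],"spin": 0},
  {"grip": -1,"slide": [0,0,0],"spin": 0},
  {"grip": 1,"slide": [0,0,0],"spin": 0},
  {"grip": 1,"slide": [0,0,0],"spin": 0},
  {"grip": 1,"slide": [0,0,0],"spin": 0},
  {"grip": 1,"slide": [0,0,0],"spin": 0},
  {"grip": 1,"slide": [0,0,0],"spin": 0},
])

```text
time: 24.15
tool_pos: [0.4664, 0.1261, 0.0403]
ee_rot: [3.14, -0.001, 0.001]
wrist_force: [-0.7, -3.0, 3.9]
width: 0.0599
finger_force: 30.0
```

arm_command([
  {"grip": 1,"slide": [0,0,-0.04],"spin": 0},
  {"grip": 1,"slide": [0,0,-0.08],"spin": 0},
  {"grip": 1,"slide": [0,0,-0.08],"spin": 0},
  {"grip": 1,"slide": [0,0,-0.04],"spin": 0},
  {"grip": 1,"slide": [0,0,0],"spin": 0},
])

```text
time: 24.78
tool_pos: [0.4664, 0.1271, 0.1601]
ee_rot: [-3.14, -0.002, 0.001]
wrist_force: [-0.1, -0.1, -5.0]
width: 0.0603
finger_force: 30.0
```

arm_command([
  {"grip": 1,"slide": [0.0346,0.0742,0],"spin": 0},
  {"grip": 1,"slide": [0.0346,0.0742,0],"spin": 0},
  {"grip": 1,"slide": [0.0346,0.0742,0],"spin": 0},
  {"grip": 1,"slide": [0.0346,0.0742,0],"spin": 0},
  {"grip": 1,"slide": [0.0346,0.0742,0],"spin": 0},
  {"grip": 1,"slide": [0.0346,0.0742,0],"spin": 0},
  {"grip": 1,"slide": [0.0346,0.0742,0],"spin": 0},
  {"grip": 1,"slide": [0.0346,0.0742,0],"spin": 0},
  {"grip": 1,"slide": [0.0346,0.0742,0],"spin": 0},
  {"grip": 1,"slide": [0.0346,0.0742,0],"spin": 0},
])

```text
time: 26.02
tool_pos: [0.6385, -0.2446, 0.1554]
ee_rot: [-3.138, 0.005, 0.001]
wrist_force: [-0.2, 0.5, -4.5]
width: 0.0603
finger_force: 30.0
```

arm_command([
  {"grip": 1,"slide": [0,0,0],"spin": 0},
  {"grip": 1,"slide": [0,0,0.06],"spin": 0},
  {"grip": 1,"slide": [0,0,0.06],"spin": 0},
  {"grip": 1,"slide": [0,0,0.02],"spin": 0},
  {"grip": 1,"slide": [0,0,0],"spin": 0},
  {"grip": 1,"slide": [0,0,0],"spin": 0},
])

```text
time: 26.78
tool_pos: [0.6399, -0.2443, 0.091]
ee_rot: [3.141, -0.002, 0.001]
wrist_force: [0.7, 0.3, -3.7]
width: 0.0598
finger_force: 30.0
```

```bash
python3 - <<'E'
from h import *
o=sensors.get_obs();print(o["tool_pos"],o["wrist_force"])
cv2.imwrite("pics/s7.png",snapshot("scene")[:,:,::-1]); crop("pics/s7.png","pics/c10.png",165,160,150,120,5)
E
```

```text
[ 0.63990822 -0.24425049  0.09101062] [ 0.71524261  0.28288686 -3.74940064]
```

View pics/c10.png

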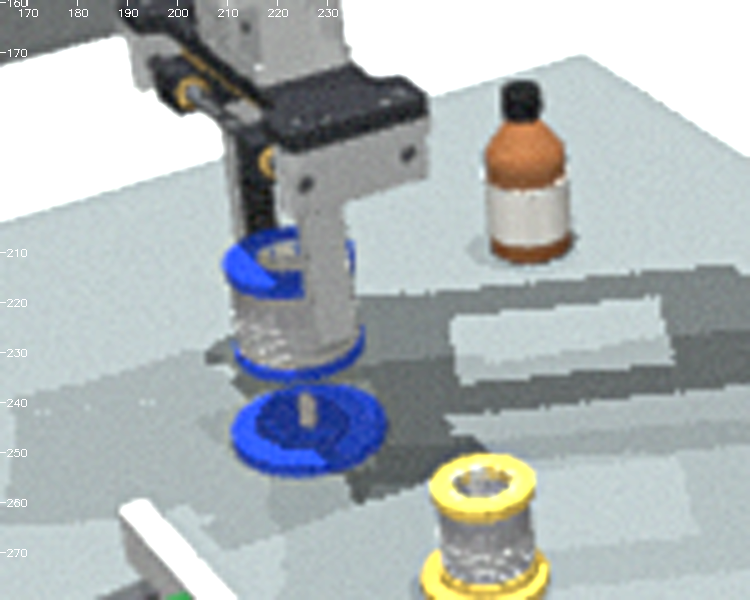

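The spool's axis leads down onto the post at (226,241). Lowering.

arm_command([
  {"grip": 1,"slide": [0,0,0.02],"spin": 0},
  {"grip": 1,"slide": [0,0,0.02],"spin": 0},
  {"grip": 1,"slide": [0,0,0.02],"spin": 0},
  {"grip": 1,"slide": [0,0,0.01],"spin": 0},
  {"grip": 1,"slide": [0,0,0.006],"spin": 0},
  {"grip": 1,"slide": [0,0,0.004],"spin": 0},
  {"grip": 1,"slide": [0,0,0.003],"spin": 0},
  {"grip": 1,"slide": [0,0,0.002],"spin": 0},
  {"grip": 1,"slide": [0,0,0],"spin": 0},
  {"grip": 1,"slide": [0,0,0],"spin": 0},
])

```text
time: 28.08
tool_pos: [0.6393, -0.2443, 0.0483]
ee_rot: [3.141, -0.001, 0.001]
wrist_force: [-2.9, 1.2, 3.5]
width: 0.06
finger_force: 30.0
```

Contact. Release and rise.

arm_command([
  {"grip": -1,"slide": [0,0,0],"spin": 0},
  {"grip": -1,"slide": [0,0,0],"spin": 0},
  {"grip": -1,"slide": [0,0,0],"spin": 0},
  {"grip": -1,"slide": [0,0,0],"spin": 0},
  {"grip": -1,"slide": [0,0,0],"spin": 0},
  {"grip": -1,"slide": [0,0,-0.03],"spin": 0},
  {"grip": -1,"slide": [0,0,-0.09],"spin": 0},
  {"grip": -1,"slide": [0,0,-0.1],"spin": 0},
  {"grip": -1,"slide": [0,0,-0.1],"spin": 0},
  {"grip": -1,"slide": [0,0,-0.05],"spin": 0},
])

```text
time: 29.32
tool_pos: [0.6402, -0.2446, 0.2383]
ee_rot: [3.138, -0.007, 0.001]
wrist_force: [-0.2, -0.8, 0.0]
width: 0.0942
finger_force: 0.0
```

arm_command([
  {"grip": -1,"slide": [-0.09,0,0],"spin": 0},
  {"grip": -1,"slide": [-0.09,0,0],"spin": 0},
  {"grip": -1,"slide": [-0.09,0,0],"spin": 0},
  {"grip": -1,"slide": [0,0,0],"spin": 0},
  {"grip": -1,"slide": [0,0,0],"spin": 0},
  {"grip": -1,"slide": [0,0,0],"spin": 0},
])

```text
time: 30.08
tool_pos: [0.5053, -0.2444, 0.2324]
ee_rot: [3.141, -0.001, 0.001]
wrist_force: [-0.6, 0.2, -0.1]
width: 0.0936
finger_force: 0.0
```

```bash
python3 - <<'E'
from h import *
for n in("scene","top"): cv2.imwrite(f"pics/{n}9.png",snapshot(n)[:,:,::-1])
crop("pics/scene9.png","pics/c11.png",200,170,200,150,4); crop("pics/scene9.png","pics/c11b.png",200,170,290,220,2,20)
a=cv2.imread("pics/scene9.png")[170:390,190:490]
b=cv2.imread("pics/top9.png")[180:300,160:500]
b=cv2.convertScaleAbs(cv2.resize(b,(750,265)),alpha=1.6); a=cv2.resize(a,(450,330))
cv2.imwrite("pics/f.png",np.vstack([b,np.pad(a,((0,0),(0,300),(0,0)))]))
E
```

```text
(no output)
```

View pics/f.png

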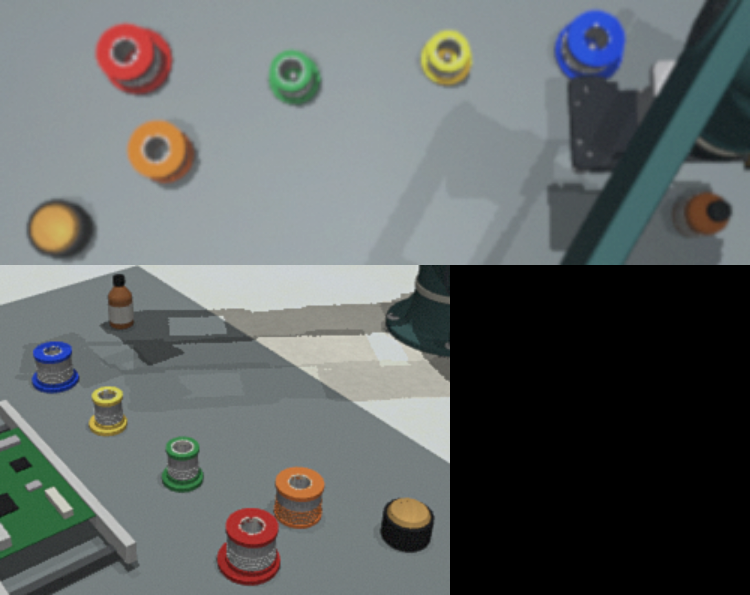

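All four spools are seated flat and upright on stands of their own colour, with the posts visible in the holes. The orange spool, the bottle and the tin have not been moved. Handing in.

```bash
python3 -c "from bench import ticket; print(ticket.close_job())"
```

```text
the job is handed in; nothing more can be done
None
```

I seated all four spools upright on the stands of their own colour, released them and handed the job in after about 30 s of robot time; the flux bottle, the tip-cleaner tin and the orange look-alike were left where they were.

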